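Seal the glaze test cups in the airtight tub

TASK

Put all the glaze test cups that stand on the bench into the white airtight tub and set the grey lid on it. Press the lid down corner by corner until the gasket is seated and the lid lies flush all round; only then turn the lid's T-handle clockwise to its stop so that the bayonet is tight. Leave the rib, spray bottle and tamper where they are.

Things in the scene. Friction and masses are not known exactly. Their poses are not given: they have to be found in the camera images.
- tub_mouth (a point): Centre of the open mouth of the fixed white airtight tub, level with its rigid rim, 68 mm above the bench. x along its long side, y its short side, z up. Inside 200 x 140 mm, walls and floor 5 mm thick (inner floor 63 mm below this point); rim flange 226 x 166 mm outside. A black rubber gasket corner stands on each of the rim's four corners, at first up to 7 mm proud.
- seal0 (a joint): How far the gasket corner at the tub's +x +y corner, at about (105, 73) mm in tub_mouth axes, has been pressed down: 0 = 7 mm proud of the rim, 0.007 = flush with the rim (fully seated). It yields to about 11 N and stays where it is pushed; the lid's own weight does not move it.
- seal1 (a joint): How far the gasket corner at the tub's -x +y corner, at about (-105, 73) mm in tub_mouth axes, has been pressed down: 0 = 7 mm proud of the rim, 0.007 = flush with the rim (fully seated). It yields to about 11 N and stays where it is pushed; the lid's own weight does not move it.
- seal2 (a joint): How far the gasket corner at the tub's -x -y corner, at about (-105, -73) mm in tub_mouth axes, has been pressed down: 0 = 7 mm proud of the rim, 0.007 = flush with the rim (fully seated). It yields to about 11 N and stays where it is pushed; the lid's own weight does not move it.
- seal3 (a joint): How far the gasket corner at the tub's +x -y corner, at about (105, -73) mm in tub_mouth axes, has been pressed down: 0 = 7 mm proud of the rim, 0.007 = flush with the rim (fully seated). It yields to about 11 N and stays where it is pushed; the lid's own weight does not move it.
- lid_top (a point): Centre of the upper face of the loose grey rigid lid (plate 230 x 170 x 8 mm, 0.35 kg); x along its long side, z up. A plug under it, 190 x 130 x 14 mm deep, enters the tub with 5 mm play all round, either way round. On the bench this face is 22 mm up. Laid on the tub it rests on the gasket corners, up to 15 mm above tub_mouth, and rocks when pressed; seated it is 8 mm above.
- handle_grip (a point): Centre of the grip bar of the dark T-handle in the middle of the lid, 28 mm above lid_top. The bar is 76 mm long (x), 14 mm thick (y) and 24 mm high (z) and stands on a round hub (52 mm across, 16 mm high). The lid is lifted by it.
- handle (a joint): Turn of the T-handle in its bayonet lugs, rad: 0 = loose, bar along the lid's long side; it grows clockwise seen from above to the stop at 1.3 (tight). Friction and rising ramp need 0.13 to 0.22 N m; it stays where it is left.
- cup0_c (a point): Centre (22 mm above the underside) of a white ceramic glaze test cup: a straight round open cup 44 mm across, 44 mm high, wall 4 mm, about 80 g, standing at first on the bench between tub and lid; z is its axis, upward. Three or four cups are there; an absent one gives None.
- cup1_c (a point): Centre (22 mm above the underside) of a white ceramic glaze test cup: a straight round open cup 44 mm across, 44 mm high, wall 4 mm, about 80 g, standing at first on the bench between tub and lid; z is its axis, upward. Three or four cups are there; an absent one gives None.
- cup2_c (a point): Centre (22 mm above the underside) of a white ceramic glaze test cup: a straight round open cup 44 mm across, 44 mm high, wall 4 mm, about 80 g, standing at first on the bench between tub and lid; z is its axis, upward. Three or four cups are there; an absent one gives None.
- cup3_c (a point): Centre (22 mm above the underside) of a white ceramic glaze test cup: a straight round open cup 44 mm across, 44 mm high, wall 4 mm, about 80 g, standing at first on the bench between tub and lid; z is its axis, upward. Three or four cups are there; an absent one gives None.
- rib: Wooden throwing rib with a black rubber edge, 110 x 55 x 7 mm, lying flat on the far part of the bench. Not part of the job. Origin under its centre.
- spray: Spray bottle with press trigger, 70 mm across, 180 mm tall, standing at the left side of the bench. Not part of the job. Origin under its centre.
- tamper: Turned wooden tamper, 54 mm across, 120 mm tall, standing at the far edge of the bench. Not part of the job. Origin under its centre.

How it is judged (in metres and radians):
On the way, in this order (a step that is already met when the one before it is completed fails the run):
1. every test cup is inside the tub (x of cup0_c in the frame of tub_mouth between -0.095 and 0.095 m and y of cup0_c in the frame of tub_mouth between -0.065 and 0.065 m and z of each of cup0_c, cup1_c, cup2_c, cup3_c in the frame of tub_mouth below -0.03 m and x of cup1_c in the frame of tub_mouth between -0.095 and 0.095 m and y of cup1_c in the frame of tub_mouth between -0.065 and 0.065 m and x of cup2_c in the frame of tub_mouth between -0.095 and 0.095 m and y of cup2_c in the frame of tub_mouth between -0.065 and 0.065 m and x of cup3_c in the frame of tub_mouth between -0.095 and 0.095 m and y of cup3_c in the frame of tub_mouth between -0.065 and 0.065 m), for 0.2 s.
2. the lid is on the tub, pressed home and flush all round, all four gasket corners down (x of lid_top in the frame of tub_mouth between -0.01 and 0.01 m and y of lid_top in the frame of tub_mouth between -0.01 and 0.01 m and z of lid_top in the frame of tub_mouth between 0.003 and 0.0105 m and angle between lid_top's own z axis and vertical below 0.025 rad and value of joint each of seal0, seal1, seal2, seal3 above 0.005 m), for 0.2 s.
3. the T-handle is turned clockwise until tight (value of joint handle above 1.1 rad), for 0.2 s.
At the end, for the whole second after the job is handed in: Every cup present lies inside the tub (centre more than 30 mm below the rim); the lid is centred on the tub within 10 mm, its face at most 10.5 mm above the rim and level within 0.025 rad, every gasket corner pressed at least 5 mm; the T-handle is turned to at least 1.1 rad (all of step 1 and all of step 2 and value of joint handle above 1.1 rad); the robot touches nothing.
It fails at once if the rib, the spray bottle or the tamper is shifted by more than 4 cm (distance of any of rib, spray, tamper from where it was at the start of the episode above 0.04 m).
Of cup0, cup1, cup2, cup3 only 3 to 4 are there at a start; the rules pass over those that are not, and their reading is None.
At some moment in a run one of cup0, cup1, cup2, cup3 may be knocked a few centimetres aside while the robot is not near it.
Once in a run the grip may slacken for a moment while it holds something.
It also fails if it takes over 208 s, if anything falls off the work surface, if the arm or the gripper's body presses on something with over 40 N, if the wrist force passes 120 N, or if a joint passes its speed limit or range.

ROBOT

A 6-joint arm with a two-finger parallel gripper is mounted at the origin on the work surface. World frame = base frame: x ahead of the robot, y to its left, z up, the work surface at z = 0. Lengths are in mm, angles in rad, forces in N, time in s.
With the tool pointing down it reaches from about 400 to 925 mm from the base axis. Payload 12.5 kg.
Tool frame: the origin (TCP) lies at the centre of the arm's flange, where the gripper is bolted on; the fingertips stand 190 mm ahead of it and the grasp point (between the pads) lies 171 mm ahead of it; z points along the fingers, y is the line along which they close (so a half turn about z gives the same grasp; the last joint's range is limited). The gripper opens to 95 mm and grips with 3 to 60 N. Pads are 20 mm wide; open, the fingers measure 119 mm over their backs; the gripper's body (75 mm by 180 mm) begins 59 mm behind the grasp point.
Start: joints at [-1.399, 0.491, 1.559, -0, 1.092, -0.106], TCP at [171.42, -601.032, 404.761] pointing down, gripper open.
Joint ranges: [-3.1, 3.1], [-0.84, 2.19], [0.05, 2.79], [-1.13, 4.28], [0.06, 2.93], [-2.69, 2.69]. Speed limits (rad/s): [2.22, 2.22, 2.79, 3.14, 3.14, 3.14].

INTERFACE

Orientations are given as [roll, pitch, yaw] about the fixed x, y, z axes, in that order (R = Rz(yaw) Ry(pitch) Rx(roll)).
In Python, from cell import env, read_camera, search_frame, cut_out gives the robot as it stands. The module is installed in compiled form; this text tells all that it offers.
- The arm moves only by the tool move_arm, never from a script. Its argument "commands" is a list of rows, each a list of 3 entries, a list of its own where there are three numbers: the shift along the world's x, y, z normalised to -1 to 1, where 1 is 0.03 m, then the turn about the world's z normalised to -1 to 1, where 1 is 0.08 rad, then the opening, from -1 (shut) to 1 (fully open), so that 0 is half open. A call has 1 to 20 rows; each row shifts and turns the commanded pose from where the row before left it; what a row does not reach is not made up. A row lasts 1/12 s, in which the tool goes at most 41.7 mm and 7.16 degrees, less where a joint would pass 70% of its speed; a pose out of reach is approached as far as the arm can. A call with a number of a shift or a turn outside -1 to 1 is refused whole. A call with a gripper value outside its range is refused whole. The fingers move at their own pace and stop on an object; the grip force is fixed at half the most. Time passes only in rows, so rows that do not move let the fingers close. It gives the time, the measured TCP pose, the force, the opening and the grip force at its end, in the units of the state.
- env.state(): the state, without advancing time (a new reading comes with each control period).
- read_camera(name): name is "side" or "top" or "wrist"; returns a dict with "image" (384x512x3 uint8, red, green, blue), "fx", "fy", "cx", "cy" (pixels), "D" ([k1, k2, p1, p2, k3] as OpenCV has them; the pictures are not rectified), "rvec" (rotation vector, rad) and "tvec" (3), from world to camera coordinates, as OpenCV has them. Camera axes: x right, y down, z forward; pixel columns grow to the right and rows downward; lengths in mm; the calibration is good to about 2 mm. A picture is of the moment at which its call begins. There is no depth.
- env.job_done(): hands the job in; it is judged then, once.
Trained networks look in a picture, given as the dict that the camera call returned (one of the last four; its "shot" number tells which), for a name from the list of things; names that differ only in an ending like _2 or _b are one class to them, and where a whole thing is asked for, a point or a joint stands for the part that bears it (a point fixed in the world has none). Each returns a list of dicts, best first, with "confidence" (0 to 1); they miss things now and then, are a little off and sometimes report something else, mostly with a low value. They report only what shows in the picture. A call takes as long as a camera call.
- search_frame(thing, picture): "at" ([column, row] in pixels, amid what is visible of it).
- cut_out(thing, picture): "region" (384x512 bool, what is visible of it) and "at" ([column, row] in pixels, amid what is visible of it).
The state is a dict: "t": time; "joints": joint angles; "qvel": joint speeds; "tau": joint torques, N m; "eef_pos": TCP position; "tcp_rot": TCP orientation; "ft_force": force on the tool from outside, world axes, zero at the start; "moment": the same for the moment, N m; "opening": opening from 0.0 (shut) to 1.0 (fully open); "grip_force": force on a finger pad.
Only numpy, scipy, OpenCV 4.12 (cv2) and the standard library are available. Lean on these libraries where they do the work, as an engineer would, in place of code of your own. Each camera call takes 0.05 s, during which the arm holds its last target. There are 200 camera calls.

## Working session

There is one attempt and no reset: what is moved stays moved. The work goes in short steps, Python scripts to look and compute and a tool call to move; the robot and the scene stay as the last step left them, time stands still between calls to the robot, and variables do not carry over. Pictures are saved under pics/ and viewed, at most 14 in all, crops included, and the job is handed in when it is done.

Besides the shell and the picture viewer there is one more tool, called after "Emit:" as name(argument=value, ...) on one line, values as JSON. move_arm: Moves the arm, as the interface text tells. Its arguments: {"type":"object","properties":{"commands":{"type":"array","items":{"type":"array"}}},"required":["commands"]}

```bash
mkdir -p pics; cat > h.py <<'E'
import numpy as np, cv2
from cell import env, read_camera, search_frame, cut_out
def ray(p,uv):
    K=np.array([[p["fx"],0,p["cx"]],[0,p["fy"],p["cy"]],[0,0,1.]])
    n=cv2.undistortPoints(np.array([[uv]],float),K,np.array(p["D"],float))[0,0]
    R=cv2.Rodrigues(np.array(p["rvec"],float))[0]; t=np.array(p["tvec"],float).ravel()
    return -R.T@t, R.T@np.array([n[0],n[1],1])
def at_z(p,uv,z):
    o,d=ray(p,uv); return o+d*(z-o[2])/d[2]
def proj(p,P):
    K=np.array([[p["fx"],0,p["cx"]],[0,p["fy"],p["cy"]],[0,0,1.]])
    return cv2.projectPoints(np.array(P,float).reshape(-1,3),np.array(p["rvec"],float),np.array(p["tvec"],float),K,np.array(p["D"],float))[0].reshape(-1,2)
def save(p,n): cv2.imwrite("pics/"+n,p["image"][:,:,::-1])
def st():
    s=env.state(); print({k:np.round(s[k],3).tolist() for k in("t","eef_pos","tcp_rot","ft_force","moment","opening","grip_force")})
E
python3 - <<'E'
from h import *
np.set_printoptions(suppress=True,precision=1)
st()
Z=dict(tub_mouth=68,lid_top=22,handle_grip=50,cup0_c=22,rib=5,spray=90,tamper=60)
ims=[]
for c in("top","side"):
    p=read_camera(c); ims.append(p["image"])
    o,_=ray(p,(256,192)); print(c,o)
    for n,z in Z.items():
        for r in search_frame(n,p):
            if r["confidence"]>.3: print(n,round(r["confidence"],2),np.array(r["at"]),at_z(p,r["at"],z))
cv2.imwrite("pics/a.png",ims[0][:,:,::-1]);cv2.imwrite("pics/b.png",ims[1][:,:,::-1])
E
```

```text
{'t': 0.0, 'eef_pos': [171.401, -601.002, 404.17], 'tcp_rot': [-3.141, -0.0, 0.278], 'ft_force': [0.279, 0.164, -0.254], 'moment': [0.014, 0.004, -0.028], 'opening': 1.003, 'grip_force': 0.0}
top [ 416.4   88.9 1187.5]
tub_mouth 0.65 [366.7 234.8] [ 503.7 -249.2   68. ]
lid_top 0.85 [202.6 232.2] [504.8 243.6  22. ]
handle_grip 0.73 [207.3 228.7] [513.5 226.3  50. ]
cup0_c 0.71 [269.  249.7] [456.4  39.2  22. ]
rib 0.82 [243.4 154.4] [759.7 125.9   5. ]
spray 0.58 [140.3 177.7] [656.6 429.1  90. ]
tamper 0.71 [296.9 133.4] [816.2 -40.9  60. ]
side [ 528.8 -984.9  862.2]
tub_mouth 0.79 [205.9 298.4] [ 500.5 -291.4   68. ]
lid_top 0.86 [209.4 179.9] [513.4 214.5  22. ]
handle_grip 0.64 [205.6 171.6] [503.2 219.   50. ]
handle_grip 0.4 [257.3 305. ] [ 610.1 -302.8   50. ]
rib 0.87 [295.1 199.2] [764.1 122.1   5. ]
spray 0.97 [247.7 125.1] [647.  428.4  90. ]
tamper 0.59 [207.8 177.3] [509.6 173.9  60. ]
tamper 0.56 [327.5 230.3] [810.9 -84.2  60. ]
```

View pics/a.png

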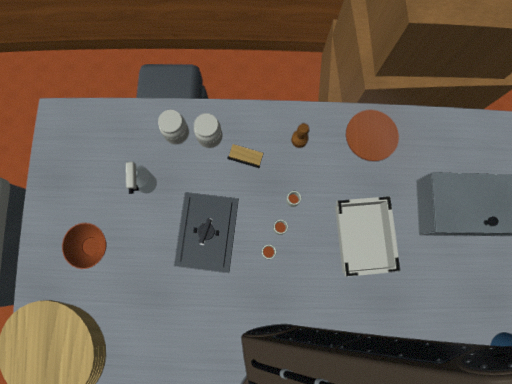

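View pics/b.png

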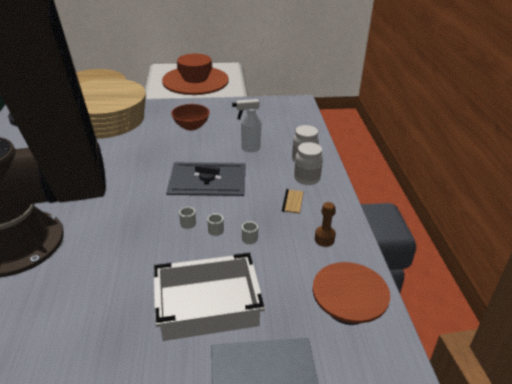

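The top view shows three cups at about (269,252), (281,227) and (294,199). The tub is at (367,235) and the lid at (207,232), both with their long side roughly along world x. The side view shows the same things. Next I measure their poses.

```bash
cat >> h.py <<'E'
def rect(p,reg,z):
    c=max(cv2.findContours(reg.astype(np.uint8),cv2.RETR_EXTERNAL,cv2.CHAIN_APPROX_NONE)[0],key=cv2.contourArea).reshape(-1,2)
    w=np.array([at_z(p,q,z)[:2] for q in c],np.float32)
    (c,s,a)=cv2.minAreaRect(w)
    if s[0]<s[1]: s=s[::-1]; a+=90
    a=(a+90)%180-90
    return np.round(c,1),np.round(s,1),round(float(np.deg2rad(a)),3)
E
python3 - <<'E'
from h import *
np.set_printoptions(suppress=True,precision=1)
for i in range(2):
  p=read_camera("top")
  for n,z in(("lid_top",22),("seal0",72)):
    for r in cut_out(n,p)[:1]: print(n,r["confidence"],rect(p,r["region"],z),r["region"].sum())
  # bright tub region
  im=p["image"].astype(int); m=np.zeros(im.shape[:2],bool)
  sub=im[185:285,325:410]
  m[185:285,325:410]=(sub.min(2)>150)|(sub.max(2)<50)
  print("tub",rect(p,m,70),m.sum())
  for r in cut_out("cup0_c",p): 
    ys,xs=np.nonzero(r["region"]); print(round(r["confidence"],2),r["at"],len(xs),at_z(p,r["at"],40),rect(p,r["region"],40))
  print(search_frame("handle",p)[:2])
E
```

```text
lid_top 0.7 (array([506.2, 234. ]), array([232.8, 171. ]), -0.102) 4071
seal0 0.56 (array([ 605.7, -313.4]), array([46.5, 23.7]), 0.729) 60
tub (array([ 497.8, -235.3]), array([187. , 130.9]), 0.101) 3220
0.68 [269.8, 253.5] 166 [444.5  37.4  40. ] (array([450.4,  41.3]), array([39. , 38.7]), -1.55)
[{'at': [202.4, 227.9], 'confidence': 0.75}, {'at': [365.7, 234.5], 'confidence': 0.3}]
lid_top 0.79 (array([506.7, 233.4]), array([231.6, 174.9]), -0.096) 4153
seal0 0.57 (array([ 612.2, -310.1]), array([40.9, 24.2]), 0.969) 69
tub (array([ 497.7, -235.5]), array([187. , 130.3]), 0.104) 3220
0.7 [272.7, 249.8] 167 [455.7  28.9  40. ] (array([451.9,  41.4]), array([41.7, 39. ]), 0.02)
[{'at': [204.8, 232.3], 'confidence': 0.73}]
```

Emit:
move_arm(commands=[[[1,0.9,0],-0.386,1],[[1,0.9,0],-0.386,1],[[1,0.9,0],-0.386,1],[[1,0.9,0],-0.386,1],[[1,0.9,0],-0.386,1],[[1,0.9,0],-0.386,1],[[1,0.9,0],-0.386,1],[[1,0.9,0],-0.386,1],[[1,0.9,0],-0.386,1],[[0.3,1,0],0,1],[[0.3,1,0],0,1],[[0.3,1,0],0,1],[[0.3,1,0],0,1],[[0,1,0],0,1],[[0,1,0],0,1],[[0,1,0],0,1],[[0,1,0],0,1],[[0,1,0],0,1],[[0,1,0],0,1],[[0,1,0],0,1]])

```text
t: 2.97
eef_pos: [477.1, -26.6, 405.0]
tcp_rot: [3.141, -0.0, -0.0]
ft_force: [0.3, -1.3, 0.2]
opening: 1.0
grip_force: 0.0
```

```bash
python3 - <<'E'
from h import *
np.set_printoptions(suppress=True,precision=1)
st()
t=read_camera("top"); w=read_camera("wrist"); s=read_camera("side")
for p in(w,t,s):
  o,_=ray(p,(256,192)); print(o)
  for r in cut_out("cup0_c",p)+search_frame("cup0_c",p): print(round(r["confidence"],2),r["at"],at_z(p,r["at"],30))
cv2.imwrite("pics/c.png",np.vstack([cv2.resize(t["image"][140:300,150:420],None,fx=2,fy=2,interpolation=3)])[:,:,::-1])
save(w,"w.png")
E
```

```text
{'t': 2.967, 'eef_pos': [477.146, -26.604, 404.971], 'tcp_rot': [3.141, -0.0, -0.0], 'ft_force': [0.261, -1.27, 0.178], 'moment': [0.021, -0.013, -0.018], 'opening': 1.0, 'grip_force': 0.0}
[560.7 -24.5 384.4]
0.82 [208.0, 189.9] [452.1  40.1  30. ]
0.84 [206.9, 191.0] [450.6  41.7  30. ]
[ 416.4   88.9 1187.5]
0.68 [270.9, 253.9] [443.6  33.6  30. ]
0.33 [373.1, 234.4] [ 508.2 -280.9   30. ]
[ 528.8 -984.9  862.2]
0.75 [186.6, 214.6] [449.1  41.9  30. ]
0.76 [188.1, 214.7] [453.2  41.2  30. ]
```

View pics/w.png

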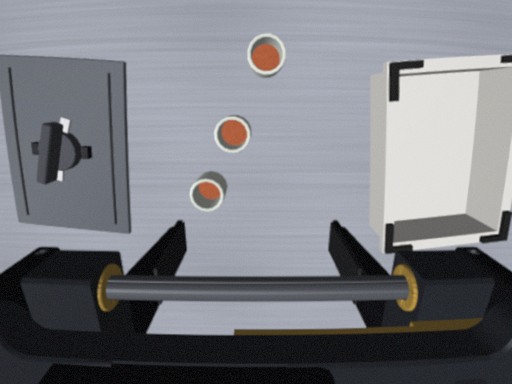

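The wrist view shows the cup rims at (207,194), (233,134) and (266,54). The lid corners are at (124,62), (130,231) and (21,223). The tub's left gasket corners are at (388,63) and (386,251), and its right edge is near (510,238).

```bash
python3 - <<'E'
from h import *
np.set_printoptions(suppress=True,precision=1)
w=read_camera("wrist"); t=read_camera("top")
for uv in((207,194),(233,134),(266,54)): print("cup",at_z(w,uv,44))
for uv in((269,252),(281,227),(294,199)): print("cup top",at_z(t,uv,44))
for uv in((0.5,56),(124,62),(130,231),(21,223)): print("lid",at_z(w,uv,22))
for uv in((388,64),(386,251),(510,238),(366,199)): print("tub",at_z(w,uv,75))
cv2.imwrite("pics/c2.png",np.hstack([cv2.resize(t["image"][180:290,165:250],None,fx=4,fy=4,interpolation=2),cv2.resize(t["image"][180:290,325:410],None,fx=4,fy=4,interpolation=2)])[:,:,::-1])
E
```

```text
cup [451.9  33.   44. ]
cup [526.6  -1.8  44. ]
cup [614.6 -40.3  44. ]
cup top [448.8  40.   44. ]
cup top [524.4   5.   44. ]
cup top [610.9 -33.9  44. ]
lid [626.6 291.3  22. ]
lid [611.7 129.7  22. ]
lid [389.7 150.3  22. ]
lid [400.3 315.4  22. ]
tub [ 602. -165.   75.]
tub [ 387.1 -190.5   75. ]
tub [ 401.8 -355.4   75. ]
tub [ 455.6 -156.9   75. ]
```

View pics/c2.png

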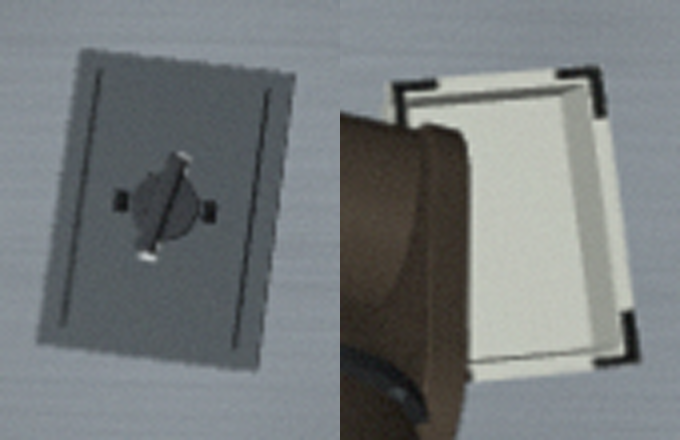

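The crop gives the lid corners at (80,50), (295,75), (258,370) and (38,343). The visible tub corners are at (388,82), (600,68) and (638,362). The wrist positions differ from the top view by 7–12 mm. The lid's size comes out right in the top view, so I go by top and side.

```bash
python3 - <<'E'
from h import *
np.set_printoptions(suppress=True,precision=1)
t=read_camera("top"); s=read_camera("side")
L=np.array([at_z(t,(165+u/4,180+v/4),22) for u,v in((80,50),(295,75),(258,370),(38,343))]); print(L,L.mean(0))
T=np.array([at_z(t,(325+u/4,180+v/4),72) for u,v in((48,82),(260,68),(298,362))]);print(T,(T[0]+T[2])/2)
cv2.imwrite("pics/d.png",np.hstack([cv2.resize(s["image"][195:255,170:270],None,fx=4,fy=4,interpolation=2),cv2.resize(s["image"][250:340,145:270],(400,240),interpolation=2)])[:,:,::-1])
for uv in((187,212),(215,219),(250,228.5)): print(at_z(s,uv,44))
w=read_camera("wrist"); print({k:w[k] for k in w if k not in("image",)}); print({k:t[k] for k in t if k not in("image",)})
E
```

```text
[[627.2 304.6  22. ]
 [611.4 135.8  22. ]
 [385.2 157.1  22. ]
 [400.7 324.8  22. ]] [506.1 230.6  22. ]
[[ 604.5 -160.2   72. ]
 [ 618.9 -323.6   72. ]
 [ 399.5 -344.9   72. ]] [ 502.  -252.6   72. ]
[451.3  35.7  44. ]
[526.    0.6  44. ]
[615.8 -44.6  44. ]
{'fx': 283.64088924420247, 'fy': 283.64088924420247, 'cx': 257.12725080480345, 'cy': 190.92339418976525, 'D': array([-0.1,  0. ,  0. ,  0. ,  0. ]), 'rvec': array([-2.1,  2.1,  0.3]), 'tvec': array([-29.6, 422.4, 533.2]), 'shot': 12}
{'fx': 379.93686637226523, 'fy': 379.93686637226523, 'cx': 255.4596131422948, 'cy': 191.6518016632903, 'D': array([-0.1,  0. ,  0. ,  0. ,  0. ]), 'rvec': array([ 2.2, -2.1,  0.2]), 'tvec': array([  70.1,  630.1, 1090.6]), 'shot': 10}
```

View pics/d.png

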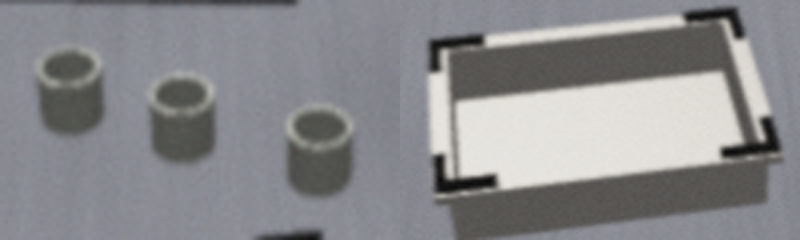

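Emit:
move_arm(commands=[[[-0.43,1,0],0.6,1],[[-0.43,1,0],0.65,1],[[0,0.1,-1],0,1],[[0,0,-1],0,1],[[0,0,-1],0,1],[[0,0,-1],0,1],[[0,0,-1],0,1],[[0,0,-1],0,1],[[0,0,-0.8],0,1],[[0,0,0],0,1],[[0,0,0],0,-1],[[0,0,0],0,-1],[[0,0,0],0,-1],[[0,0,0],0,-1],[[0,0,0],0,-1],[[0,0,0],0,-1]])

```text
t: 5.0
eef_pos: [451.7, 35.0, 201.5]
tcp_rot: [3.141, -0.001, 0.1]
ft_force: [0.3, -0.8, -0.6]
opening: 0.634
grip_force: 0.0
```

Emit:
move_arm(commands=[[[0,0,0],0,-1],[[0,0,0],0,-1],[[0,0,0],0,-1],[[0,0,0],0,-1],[[0,0,0],0,-1],[[0,0,0.5],0,-1],[[0,0,1],0,-1],[[0,0,1],0,-1],[[0,0,1],0,-1],[[0,0,0.5],0,-1]])

```text
t: 5.83
eef_pos: [451.6, 35.0, 323.5]
tcp_rot: [3.141, -0.003, 0.1]
ft_force: [0.7, -0.0, -1.3]
opening: 0.461
grip_force: 30.0
```

Emit:
move_arm(commands=[[[0,-1,0],0,-1],[[-0.3,-1,0],0,-1],[[0,-1,0],0,-1],[[0,-1,0],0,-1],[[0,-1,0],0,-1],[[0,-1,0],0,-1],[[0,-1,0],0,-1],[[0,-1,0],0,-1],[[0,-1,0],0,-1],[[0,-0.85,0],0,-1],[[0,0,0],0,-1]])

```text
t: 6.75
eef_pos: [442.6, -264.2, 320.5]
tcp_rot: [3.14, -0.001, 0.097]
ft_force: [-0.6, 1.0, -1.6]
opening: 0.463
grip_force: 30.0
```

```bash
python3 - <<'E'
from h import *
np.set_printoptions(suppress=True,precision=1)
s=read_camera("side"); w=read_camera("wrist")
for uv in((154.4,265.7),(250.3,253.7),(264.4,307),(156.6,323)): print(at_z(s,uv,75))
cv2.imwrite("pics/e.png",np.hstack([w["image"][:,:400],cv2.resize(s["image"][180:340,120:280],(384,384))])[:,:,::-1])
E
```

```text
[ 385.3 -192.3   75. ]
[ 605.8 -170.1   75. ]
[ 621.8 -330.2   75. ]
[ 402.2 -353.    75. ]
```

View pics/e.png

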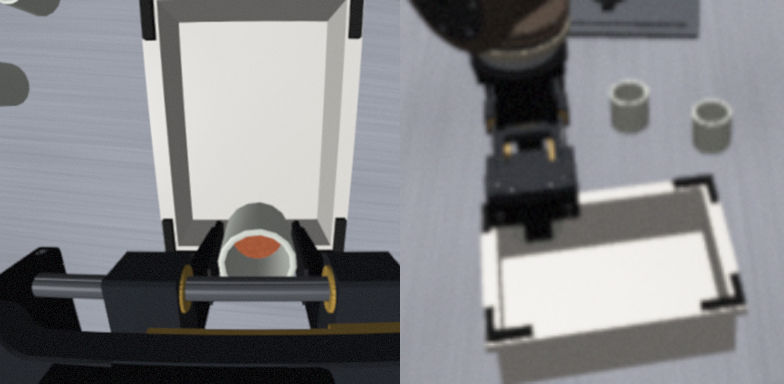

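The wrist view shows the cup in the fingers at (257,260), in the middle of the tub mouth's width. I lower it.

Emit:
move_arm(commands=[[[0,0,-1],0,-1],[[0,0,-1],0,-1],[[0,0,-1],0,-1],[[0,0,-0.7],0,-1],[[0,0,-0.1],0,-1],[[0,0,0],0,-1],[[0,0,0],0,0.4],[[0,0,0],0,0.4],[[0,0,0],0,0.4],[[0,0,0],0,0.4],[[0,0,0],0,0.4],[[0,0,0],0,0.4]])

```text
t: 7.85
eef_pos: [442.6, -260.6, 207.2]
tcp_rot: [3.141, -0.001, 0.1]
ft_force: [0.3, 0.3, -0.3]
opening: 0.697
grip_force: 0.0
```

Emit:
move_arm(commands=[[[0,0,1],0,0.4],[[0,0,1],0,0.4],[[0,0,1],0,0.4],[[0,0,0.8],0,0.6],[[0.3,1,0],0,1],[[0.3,1,0],0,1],[[0.3,1,0],0,1],[[0.3,1,0],0,1],[[0.3,1,0],0,1],[[0.3,1,0],0,1],[[0.3,1,0],0,1],[[0.3,1,0],0,1],[[0.37,0.75,0],0,1],[[0,0,0],0,1]])

```text
t: 9.02
eef_pos: [526.7, 5.2, 321.0]
tcp_rot: [-3.141, -0.001, 0.103]
ft_force: [0.0, -0.4, 0.5]
opening: 1.001
grip_force: 0.0
```

```bash
python3 - <<'E'
from h import *
np.set_printoptions(suppress=True,precision=1)
s=read_camera("side")
for r in cut_out("cup0_c",s): print(round(r["confidence"],2),r["at"],at_z(s,r["at"],28))
cv2.imwrite("pics/f.png",cv2.resize(s["image"][180:340,120:300],(720,600))[:,:,::-1])
E
```

```text
0.62 [180.1, 300.6] [ 441.9 -258.2   28. ]
0.4 [196.3, 170.1] [473.7 261.8  28. ]
```

View pics/f.png

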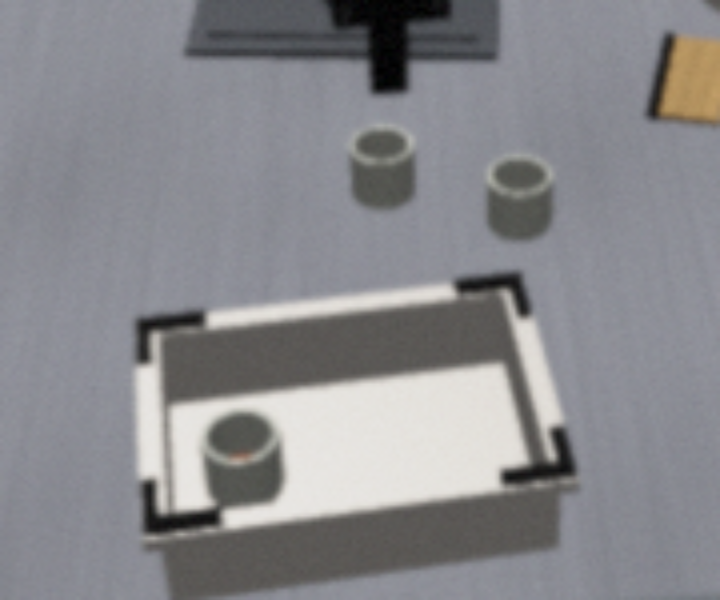

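The side view shows cup 1 standing in the tub and the other two not moved. I take cup 2.

Emit:
move_arm(commands=[[[0,0,-1],0,1],[[0,0,-1],0,1],[[0,0,-1],0,1],[[0,0,-1],0,1],[[0,0,0],0,-1],[[0,0,0],0,-1],[[0,0,0],0,-1],[[0,0,0],0,-1],[[0,0,0],0,-1],[[0,0,0],0,-1],[[0,0,0],0,-1],[[0,0,0],0,-1],[[0,0,0],0,-1],[[0,0,0],0,-1],[[0,0,0],0,-1],[[0,0,0.5],0,-1],[[0,0,1],0,-1],[[0,0,1],0,-1],[[0,0,1],0,-1],[[0,0,0.5],0,-1]])

```text
t: 10.78
eef_pos: [525.8, 2.0, 323.8]
tcp_rot: [3.141, -0.003, 0.1]
ft_force: [0.3, -0.5, -0.8]
opening: 0.462
grip_force: 30.0
```

Emit:
move_arm(commands=[[[0,-1,0],0,-1],[[-0.4,-1,0],0,-1],[[-0.4,-1,0],0,-1],[[0,-1,0],0,-1],[[0,-1,0],0,-1],[[0,-1,0],0,-1],[[0,-1,0],0,-1],[[0,-1,0],0,-1],[[0,-0.7,0],0,-1],[[0,0,0],0,-1],[[0,0,-1],0,-1],[[0,0,-1],0,-1],[[0,0,-1],0,-1],[[0,0,-0.7],0,-1],[[0,0,-0.1],0,-1],[[0,0,0],0,-1]])

```text
t: 12.12
eef_pos: [501.7, -258.6, 206.0]
tcp_rot: [-3.14, 0.002, 0.1]
ft_force: [1.0, -0.2, -0.2]
opening: 0.465
grip_force: 30.0
```

Emit:
move_arm(commands=[[[0,0,0],0,0.4],[[0,0,0],0,0.4],[[0,0,0],0,0.4],[[0,0,0],0,0.4],[[0,0,0],0,0.4],[[0,0,0],0,0.4],[[0,0,1],0,0.4],[[0,0,1],0,0.4],[[0,0,1],0,0.4],[[0,0,0.8],0,0.6],[[0.5,1,0],0,1],[[0.5,1,0],0,1],[[0.5,1,0],0,1],[[0.5,1,0],0,1],[[0.5,1,0],0,1],[[0.5,1,0],0,1],[[0.5,1,0],0,1],[[0.2,0.33,0],0,1],[[0,0,0],0,1]])

```text
t: 13.7
eef_pos: [613.5, -36.9, 320.7]
tcp_rot: [3.142, -0.0, 0.103]
ft_force: [-0.5, 0.0, -0.3]
opening: 0.999
grip_force: 0.0
```

```bash
python3 - <<'E'
from h import *
np.set_printoptions(suppress=True,precision=1)
s=read_camera("side")
for r in cut_out("cup0_c",s): print(round(r["confidence"],2),r["at"],at_z(s,r["at"],28))
cv2.imwrite("pics/g.png",cv2.resize(s["image"][180:340,120:300],(720,600))[:,:,::-1])
E
```

```text
0.78 [180.4, 299.4] [ 442.5 -254.8   28. ]
```

View pics/g.png

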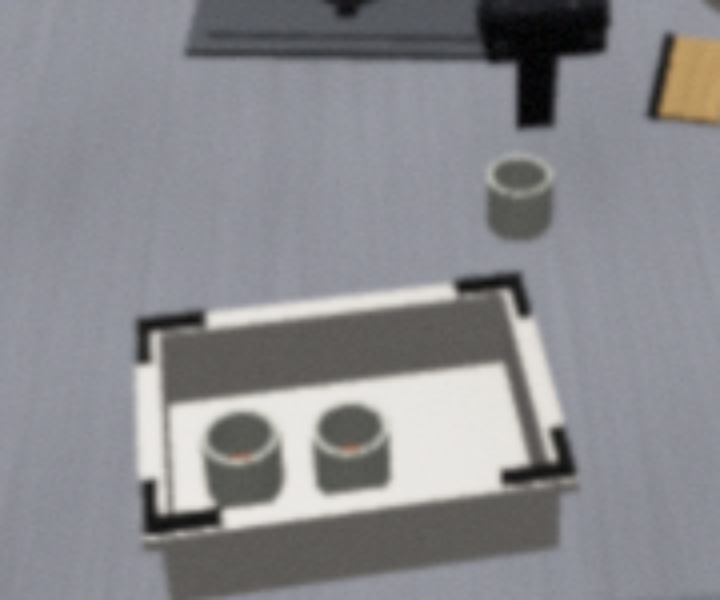

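Two cups now stand in the tub, and cup 3 has not moved (rim at 519,176 in the crop). I take it.

Emit:
move_arm(commands=[[[0,0,-1],0,1],[[0,0,-1],0,1],[[0,0,-1],0,1],[[0,0,-1],0,1],[[0,0,0],0,-1],[[0,0,0],0,-1],[[0,0,0],0,-1],[[0,0,0],0,-1],[[0,0,0],0,-1],[[0,0,0],0,-1],[[0,0,0],0,-1],[[0,0,0],0,-1],[[0,0,0],0,-1],[[0,0,0],0,-1],[[0,0,0],0,-1],[[0,0,0.5],0,-1],[[0,0,1],0,-1],[[0,0,1],0,-1],[[0,0,1],0,-1],[[0,0,0.5],0,-1]])

```text
t: 15.47
eef_pos: [612.9, -39.1, 324.0]
tcp_rot: [3.141, -0.003, 0.1]
ft_force: [0.3, 0.6, -0.5]
opening: 0.455
grip_force: 30.0
```

Emit:
move_arm(commands=[[[0,-1,0],0,-1],[[-0.5,-1,0],0,-1],[[-0.5,-1,0],0,-1],[[-0.5,-1,0],0,-1],[[-0.17,-1,0],0,-1],[[0,-1,0],0,-1],[[0,-1,0],0,-1],[[0,-0.13,0],0,-1],[[0,0,0],0,-1],[[0,0,-1],0,-1],[[0,0,-1],0,-1],[[0,0,-1],0,-1],[[0,0,-0.7],0,-1],[[0,0,-0.1],0,-1],[[0,0,0],0,-1]])

```text
t: 16.72
eef_pos: [562.6, -251.7, 205.5]
tcp_rot: [-3.14, 0.002, 0.101]
ft_force: [-0.7, -0.2, -0.8]
opening: 0.456
grip_force: 30.0
```

Emit:
move_arm(commands=[[[0,0,0],0,0.4],[[0,0,0],0,0.4],[[0,0,0],0,0.4],[[0,0,0],0,0.4],[[0,0,0],0,0.4],[[0,0,0],0,0.4],[[0,0,1],0,0.4],[[0,0,1],0,0.4],[[0,0,1],0,0.4],[[0,0,1],0,0.4],[[-0.3,1,0.5],0,0.4],[[-0.3,1,0.5],0,0.4],[[-0.3,1,0],0,0.4],[[-0.3,1,0],0,0.4],[[-0.3,1,0],0,0.4],[[-0.3,1,0],0,0.4],[[0,1,0],0,0.4],[[0,1,0],0,0.4]])

```text
t: 18.22
eef_pos: [507.9, -11.7, 357.2]
tcp_rot: [3.141, -0.0, 0.099]
ft_force: [1.3, -0.5, -0.6]
opening: 0.697
grip_force: 0.0
```

Emit:
move_arm(commands=[[[0,1,0],0,0.4],[[0,1,0],0,0.4],[[0,1,0],0,0.4],[[0,1,0],-0.8,0.4],[[0,1,0],-0.8,0.4],[[0,1,0],-0.8,0.4],[[0,1,0],0,0.4],[[0,1,0],0,0.4],[[0,0,0],0,0.4]])

```text
t: 18.97
eef_pos: [508.2, 230.7, 356.9]
tcp_rot: [-3.141, -0.001, -0.089]
ft_force: [-0.2, 0.3, -0.1]
opening: 0.697
grip_force: 0.0
```

```bash
python3 - <<'E'
from h import *
np.set_printoptions(suppress=True,precision=1)
st()
s=read_camera("side"); w=read_camera("wrist"); t=read_camera("top")
for p in (s,w,t):
  for n,z in(("handle_grip",62),("lid_top",22)):
    for r in cut_out(n,p)[:2]: print(n,round(r["confidence"],2),r["at"],at_z(p,r["at"],z))
cv2.imwrite("pics/i.png",np.hstack([w["image"][:,:],cv2.resize(s["image"][240:340,140:280],(280,200))[:,:] if 0 else cv2.copyMakeBorder(cv2.resize(s["image"][240:340,140:280],(280,200)),184,0,0,0,0)])[:,:,::-1])
E
```

```text
{'t': 18.967, 'eef_pos': [508.241, 230.734, 356.894], 'tcp_rot': [-3.141, -0.001, -0.089], 'ft_force': [-0.194, 0.344, -0.146], 'moment': [0.017, 0.054, 0.003], 'opening': 0.697, 'grip_force': 0.0}
handle_grip 0.52 [207.4, 172.3] [508.8 197.1  62. ]
lid_top 0.85 [208.4, 180.5] [510.3 211.5  22. ]
lid_top 0.34 [205.1, 298.6] [ 497.1 -251.7   22. ]
handle_grip 0.65 [254.9, 186.2] [512.4 229.5  62. ]
lid_top 0.67 [253.4, 160.9] [530.4 229.9  22. ]
lid_top 0.77 [226.3, 210.4] [574.  173.2  22. ]
```

View pics/i.png

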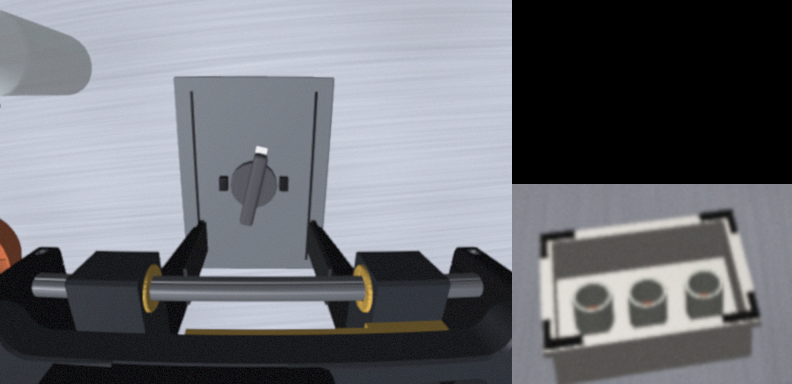

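All three cups stand in the tub. The bar's far end is at (262,148) and its near end at (247,224), so the handle is already turned a little. I back off to see the lid and the tub from the same relative pose, so that camera bias cancels.

Emit:
move_arm(commands=[[[-1,0,0],0,0.4],[[-0.67,0,0],0,0.4],[[0,0,0],0,0.4],[[0,0,0],0,0.4],[[0,0,0],0,0.4]])

```text
t: 19.83
eef_pos: [459.2, 226.8, 357.1]
tcp_rot: [-3.141, -0.001, -0.092]
ft_force: [-0.1, -0.4, -0.3]
opening: 0.702
grip_force: 0.0
```

```bash
python3 - <<'E'
from h import *
import pickle
w=read_camera("wrist"); pickle.dump((w,env.state()),open("lid.pkl","wb")); st()
E
```

```text
{'t': 19.883, 'eef_pos': [459.296, 226.845, 356.944], 'tcp_rot': [-3.141, -0.001, -0.093], 'ft_force': [-0.029, 0.126, 0.341], 'moment': [0.041, 0.01, 0.008], 'opening': 0.702, 'grip_force': 0.0}
```

Emit:
move_arm(commands=[[[0,-1,0.88],0,0.4],[[0,-1,0.88],0,0.4],[[0,-1,0],0,0.4],[[0,-1,0],0.8,0.4],[[0,-1,0],0.8,0.4],[[0,-1,0],0.8,0.4],[[0,-1,0],0,0.4],[[0,-1,0],0,0.4],[[0,-1,0],0,0.4],[[0,-1,0],0,0.4],[[0,-1,0],0,0.4],[[0,-1,0],0,0.4],[[0,-1,0],0,0.4],[[0,-1,0],0,0.4],[[0,-1,0],0,0.4],[[0,-1,0],0,0.4],[[-0.1,-0.5,0],0,0.4],[[0,0,0],0,0.4],[[0,0,0],0,0.4]])

```text
t: 21.47
eef_pos: [455.5, -268.9, 409.2]
tcp_rot: [-3.141, 0.0, 0.098]
ft_force: [0.5, 0.4, -0.1]
opening: 0.701
grip_force: 0.0
```

```bash
python3 - <<'E'
from h import *
import pickle
w=read_camera("wrist"); pickle.dump((w,env.state()),open("tub.pkl","wb")); st()
l=pickle.load(open("lid.pkl","rb"))[0]
cv2.imwrite("pics/j.png",np.hstack([cv2.resize(i["image"][10:260,150:350],(400,500),interpolation=2) for i in(l,w)])[:,:,::-1])
E
```

```text
{'t': 21.517, 'eef_pos': [455.579, -268.106, 409.327], 'tcp_rot': [-3.141, 0.0, 0.099], 'ft_force': [-0.143, 0.049, -0.329], 'moment': [0.047, 0.019, 0.004], 'opening': 0.702, 'grip_force': 0.0}
```

View pics/j.png

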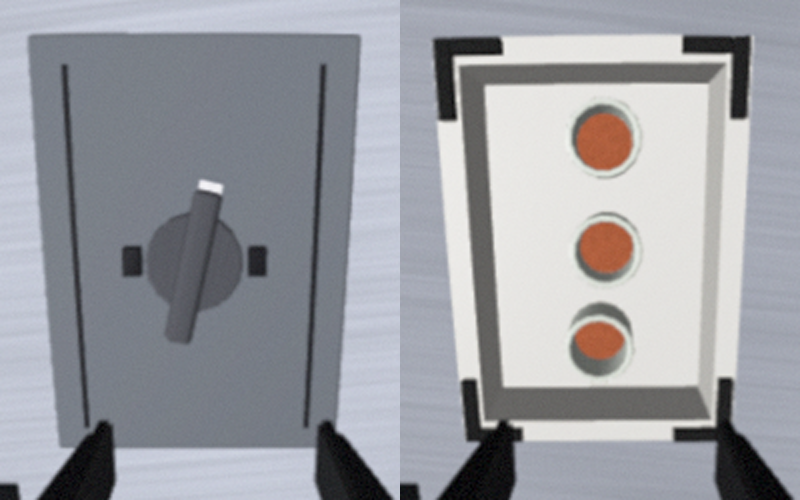

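In the crop the lid corners are at (28,36), (360,36), (338,447) and (60,447). The outer gasket corners are at (433,38), (750,37), (732,440) and (468,441). The bar runs from (209,184) to (178,341).

```bash
python3 - <<'E'
from h import *
import pickle
np.set_printoptions(suppress=True,precision=3)
(l,ls),(t,ts)=[pickle.load(open(f,"rb")) for f in("lid.pkl","tub.pkl")]
def loc(p,s,pts,z):
    W=np.array([at_z(p,(150+u/2,10+v/2),z)[:2] for u,v in pts]); return W
for n,p,s,pts,z in(("lid",l,ls,((28,36),(360,36),(338,447),(60,447)),22),("tub",t,ts,((33,38),(350,37),(331,440),(68,441)),75),("bar",l,ls,((209,184),(177.5,341)),62),("hub",l,ls,((195,261),),38),("cup",t,ts,((605-400,138),(206,248),(200,341)),49)):
    W=loc(p,s,pts,z); y=s["tcp_rot"][2]; c=W.mean(0)
    R=np.array([[np.cos(y),-np.sin(y)],[np.sin(y),np.cos(y)]])
    print(n,W.round(1).tolist(),"c",c,"rel tool",R.T@(c-np.array(s["eef_pos"][:2])))
    if len(W)==4:
        d=(W[0]+W[1]-W[2]-W[3])/2; print(" len",np.linalg.norm(d),np.linalg.norm((W[0]+W[3]-W[1]-W[2])/2),"ang",np.arctan2(d[1],d[0]))
    if n=="bar": d=W[0]-W[1]; print(np.linalg.norm(d),np.arctan2(d[1],d[0]))
E
```

```text
lid [[626.5, 304.8], [610.6, 137.8], [384.8, 156.5], [400.3, 326.0]] c [505.549 231.251] rel tool [45.648  8.663]
 len 226.91948626314647 169.011458177552 ang -0.08793566999929532
tub [[603.4, -163.6], [619.0, -322.6], [399.7, -346.8], [383.2, -187.8]] c [ 501.322 -255.209] rel tool [46.793  8.312]
 len 221.1074032529054 159.79029901773353 ang 0.10968758908408015
bar [[544.6, 220.1], [470.9, 243.0]] c [507.755 231.558] rel tool [47.815  9.172]
77.2257186743359 -0.3004209109089883
hub [[506.8, 231.3]] c [506.834 231.302] rel tool [46.922  8.832]
cup [[565.1, -254.1], [503.8, -260.4], [446.7, -262.1]] c [ 505.186 -258.856] rel tool [50.279  4.3  ]
```

Emit:
move_arm(commands=[[[0,1,0],0,0.4],[[0,1,0],0,0.4],[[0,1,0],0,0.4],[[0.2,1,0],-1,0.4],[[0.2,1,0],-1,0.4],[[0.2,1,0],-1,0.4],[[0.2,1,0],-1,0.4],[[0.2,1,0],-1,0.4],[[0.2,1,0],0,0.4],[[0.2,1,0],0,0.4],[[0.2,1,0],0,0.4],[[0,1,-1],0,0.4],[[0,1,-1],0,0.4],[[0,1,-1],0,0.4],[[0,1,-1],0,0.4],[[0,1,0],0,0.4],[[0,0.67,0],0,0.4],[[0,0,0],0,0.4],[[0,0,0],0,0.4]])

```text
t: 23.1
eef_pos: [502.7, 231.5, 291.7]
tcp_rot: [3.141, 0.0, -0.297]
ft_force: [-0.5, -0.4, 1.0]
opening: 0.697
grip_force: 0.0
```

Next I go down with tips just over the hub, close, and lift a little.

Emit:
move_arm(commands=[[[0.13,0,-1],0,0.4],[[0,0,-0.9],0,0.4],[[0,0,-0.12],0,0.4],[[0,0,0],0,-1],[[0,0,0],0,-1],[[0,0,0],0,-1],[[0,0,0],0,-1],[[0,0,0],0,-1],[[0,0,0],0,-1],[[0,0,0],0,-1],[[0,0,0],0,-1],[[0,0,0],0,-1],[[0,0,0],0,-1],[[0,0,0],0,-1],[[0,0,0],0,-1],[[0,0,0],0,-1],[[0,0,0],0,-1]])

```text
t: 24.52
eef_pos: [507.6, 230.0, 231.3]
tcp_rot: [-3.141, -0.001, -0.3]
ft_force: [1.3, 3.3, 5.1]
opening: 0.142
grip_force: 30.0
```

Emit:
move_arm(commands=[[[0,0,0.3],0,-1],[[0,0,0.7],0,-1],[[0,0,1],0,-1],[[0,0,1],0,-1],[[0,0,0.8],0,-1],[[0,0,0.2],0,-1],[[0,-0.5,0],0.35,-1],[[0,-0.8,0],0.35,-1],[[0,-0.8,0],0.35,-1],[[0,-0.8,0],0.35,-1],[[0,-0.8,0],0.35,-1],[[0,-0.8,0],0.35,-1],[[0,-0.8,0],0.35,-1],[[0,-0.8,0],0,-1],[[0,-0.8,0],0,-1],[[0,-0.8,0],0,-1],[[0,-0.8,0],0,-1]])

```text
t: 25.93
eef_pos: [506.8, -26.3, 349.9]
tcp_rot: [3.141, 0.003, -0.104]
ft_force: [0.3, -0.0, -3.3]
opening: 0.147
grip_force: 30.0
```

Emit:
move_arm(commands=[[[0,-0.765,0],0,-1],[[-0.15,-0.765,0],0,-1],[[0,-0.765,0],0,-1],[[0,-0.765,0],0,-1],[[0,-0.765,0],0,-1],[[0,-0.765,0],0,-1],[[0,-0.765,0],0,-1],[[0,-0.765,0],0,-1],[[0,-0.765,0],0,-1],[[0,-0.765,0],0,-1],[[0,0,-0.5],0,-1],[[0,0,-0.5],0,-1],[[0,0,0],0,-1],[[0,0,0],0,-1]])

```text
t: 27.1
eef_pos: [502.6, -254.5, 319.8]
tcp_rot: [-3.14, 0.003, -0.104]
ft_force: [-0.6, 0.3, -3.0]
opening: 0.145
grip_force: 30.0
```

```bash
python3 - <<'E'
from h import *
st()
s=read_camera("side"); w=read_camera("wrist")
cv2.imwrite("pics/k.png",np.vstack([cv2.resize(s["image"][230:340,135:285],(600,440),interpolation=2),cv2.resize(w["image"],(600,450))[120:280]])[:,:,::-1])
E
```

```text
{'t': 27.1, 'eef_pos': [502.61, -254.505, 319.792], 'tcp_rot': [-3.14, 0.003, -0.104], 'ft_force': [-0.556, 0.3, -2.95], 'moment': [0.025, 0.023, 0.015], 'opening': 0.145, 'grip_force': 29.985}
```

View pics/k.png

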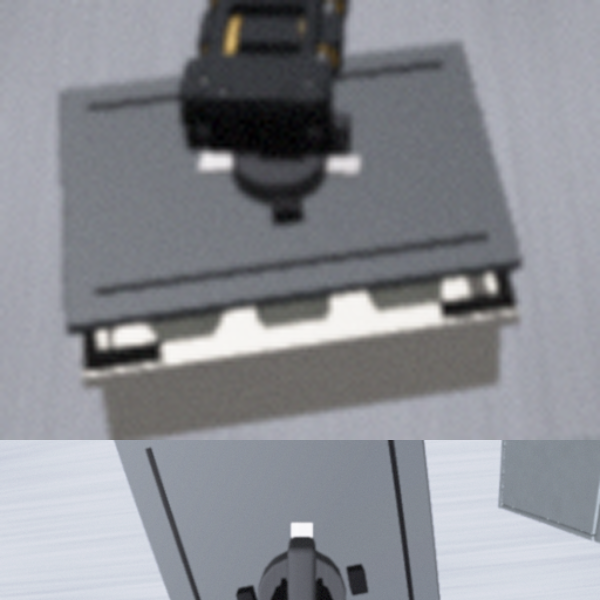

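In the side view the lid's lower front edge runs from (75,332) to (520,266). The flange's front edge runs from (83,381) to (519,318).

```bash
python3 - <<'E'
from h import *
np.set_printoptions(suppress=True,precision=1)
s=read_camera("side")
f=lambda u,v,z: at_z(s,(135+u/4,230+v/4),z)
c=np.array([502.6,-254.5]);
R=lambda a:np.array([[np.cos(a),-np.sin(a)],[np.sin(a),np.cos(a)]])
for n,z,pts,hx,hy in(("lid low",102.5,((75,332),(520,266)),115,85),("flange",67,((83,381),(519,318)),113,83)):
    for (u,v),sx in zip(pts,(-1,1)):
        W=f(u,v,z)[:2]; print(n,W,"implied centre",W-R(.1)@np.array([sx*hx,-hy]))
E
```

```text
lid low [ 399.3 -350.3] implied centre [ 505.2 -254.3]
lid low [ 622.7 -326.1] implied centre [ 499.8 -253. ]
flange [ 399.7 -352. ] implied centre [ 503.8 -258.1]
flange [ 622.8 -330.2] implied centre [ 502.1 -258.9]
```

Emit:
move_arm(commands=[[[0,0,-0.5],0,-1],[[0,0,-0.3],0,-1],[[0,0,-0.1],0,-1],[[0,0,0],0,-1],[[0,0,0],0,-1]])

```text
t: 27.67
eef_pos: [503.1, -254.6, 294.4]
tcp_rot: [3.141, -0.0, -0.104]
ft_force: [0.3, -1.1, -3.4]
opening: 0.146
grip_force: 30.0
```

Emit:
move_arm(commands=[[[0,0,-0.05],0,-1],[[0,0,-0.05],0,-1],[[0,0,0],0,-1]])

```text
t: 27.92
eef_pos: [503.0, -254.6, 292.0]
tcp_rot: [3.141, -0.001, -0.104]
ft_force: [-0.5, 0.4, 1.9]
opening: 0.144
grip_force: 30.0
```

Emit:
move_arm(commands=[[[0,0,0],0,0],[[0,0,0],0,0],[[0,0,0],0,0],[[0,0,0],0,0],[[0,0,0],0,0],[[0,0,0],0,0],[[0,0,0.5],0,0],[[0,0,0.8],0,0],[[0,0,0],0,0],[[0.8,0.7,0],0,-1],[[0.8,0.7,0],0,-1],[[0.8,0.7,0],0,-1],[[0.75,0.56,0],0,-1],[[0,0,-0.8],0,-1],[[0,0,-0.7],0,-1],[[0,0,-0.1],0,-1],[[0,0,0],0,-1]])

```text
t: 29.33
eef_pos: [597.3, -174.7, 280.9]
tcp_rot: [-3.141, 0.003, -0.104]
ft_force: [0.2, -0.7, 0.4]
opening: 0.023
grip_force: 0.0
```

```bash
python3 - <<'E'
from h import *
st()
s=read_camera("side"); w=read_camera("top")
cv2.imwrite("pics/l.png",np.vstack([cv2.resize(s["image"][230:340,135:285],(600,440),interpolation=2)])[:,:,::-1])
E
```

```text
{'t': 29.333, 'eef_pos': [597.276, -174.727, 280.878], 'tcp_rot': [-3.141, 0.003, -0.104], 'ft_force': [0.177, -0.735, 0.363], 'moment': [-0.012, 0.007, 0.017], 'opening': 0.023, 'grip_force': 0.0}
```

View pics/l.png

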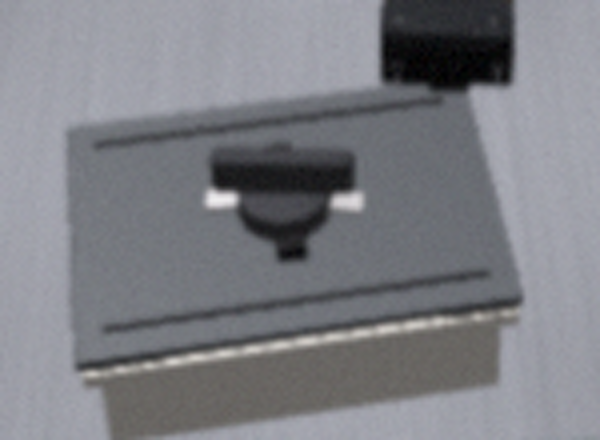

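The lid lies on the tub with its front edge along the flange, (80,368) to (520,303). I press the first corner.

Emit:
move_arm(commands=[[[0,0,-0.2],0,-1],[[0,0,-0.1],0,-1],[[0,0,-0.1],0,-1],[[0,0,0],0,-1]])

```text
t: 29.77
eef_pos: [597.4, -175.0, 270.9]
tcp_rot: [3.141, -0.001, -0.104]
ft_force: [-1.0, 1.2, 4.8]
opening: 0.002
grip_force: 2.3
```

Emit:
move_arm(commands=[[[0,0,-0.1],0,-1],[[0,0,0],0,-1]])

```text
t: 29.93
eef_pos: [597.5, -174.9, 268.4]
tcp_rot: [3.141, -0.002, -0.104]
ft_force: [-2.0, 0.9, 10.0]
opening: 0.005
grip_force: 5.1
```

Emit:
move_arm(commands=[[[0,0,-0.08],0,-1],[[0,0,0],0,-1]])

```text
t: 30.1
eef_pos: [597.5, -174.8, 267.0]
tcp_rot: [3.141, -0.002, -0.104]
ft_force: [-3.6, 2.8, 19.0]
opening: 0.003
grip_force: 9.4
```

Emit:
move_arm(commands=[[[0,0,-0.08],0,-1],[[0,0,0],0,-1]])

```text
t: 30.27
eef_pos: [597.4, -174.7, 266.7]
tcp_rot: [3.141, -0.003, -0.104]
ft_force: [-10.9, 5.0, 40.2]
opening: 0.003
grip_force: 19.9
```

Emit:
move_arm(commands=[[[0,0,0.5],0,-1],[[0,0,0.5],0,-1],[[-0.966,-0.097,0],0,-1],[[-0.966,-0.097,0],0,-1],[[-0.966,-0.097,0],0,-1],[[-0.966,-0.097,0],0,-1],[[-0.966,-0.097,0],0,-1],[[-0.966,-0.097,0],0,-1],[[-0.966,-0.097,0],0,-1],[[0,0,0],0,-1],[[0,0,-0.3],0,-1],[[0,0,-0.3],0,-1],[[0,0,-0.1],0,-1],[[0,0,-0.1],0,-1],[[0,0,0],0,-1]])

```text
t: 31.52
eef_pos: [394.7, -195.2, 268.5]
tcp_rot: [3.141, -0.0, -0.104]
ft_force: [-2.4, 0.6, 4.0]
opening: 0.002
grip_force: 2.2
```

Emit:
move_arm(commands=[[[0,0,-0.1],0,-1],[[0,0,0],0,-1]])

```text
t: 31.68
eef_pos: [394.6, -195.1, 266.8]
tcp_rot: [3.141, -0.001, -0.104]
ft_force: [-7.3, 2.2, 26.4]
opening: 0.008
grip_force: 13.3
```

Emit:
move_arm(commands=[[[0,0,-0.04],0,-1],[[0,0,0],0,-1]])

```text
t: 31.85
eef_pos: [394.5, -195.0, 266.7]
tcp_rot: [3.14, -0.002, -0.104]
ft_force: [-11.1, 4.5, 48.0]
opening: 0.005
grip_force: 23.9
```

Emit:
move_arm(commands=[[[0,0,0.5],0,-1],[[0,0,0.5],0,-1],[[0.093,-0.93,0],0,-1],[[0.093,-0.93,0],0,-1],[[0.093,-0.93,0],0,-1],[[0.093,-0.93,0],0,-1],[[0.093,-0.93,0],0,-1],[[0,0,0],0,-1],[[0,0,-0.3],0,-1],[[0,0,-0.2],0,-1],[[0,0,-0.1],0,-1],[[0,0,-0.1],0,-1],[[0,0,0],0,-1]])

```text
t: 32.93
eef_pos: [408.6, -333.8, 272.7]
tcp_rot: [-3.141, 0.001, -0.103]
ft_force: [-1.1, 2.6, 6.1]
opening: 0.005
grip_force: 2.8
```

Emit:
move_arm(commands=[[[0,0,-0.1],0,-1],[[0,0,0],0,-1]])

```text
t: 33.1
eef_pos: [408.5, -333.9, 270.3]
tcp_rot: [-3.141, 0.001, -0.103]
ft_force: [-3.2, 2.4, 7.8]
opening: 0.008
grip_force: 3.5
```

Emit:
move_arm(commands=[[[0,0,-0.1],0,-1],[[0,0,0],0,-1]])

```text
t: 33.27
eef_pos: [408.4, -333.9, 267.5]
tcp_rot: [-3.141, 0.001, -0.103]
ft_force: [-3.6, 1.8, 9.4]
opening: 0.005
grip_force: 4.3
```

Emit:
move_arm(commands=[[[0,0,-0.06],0,-1],[[0,0,0],0,-1]])

```text
t: 33.43
eef_pos: [408.4, -333.9, 266.7]
tcp_rot: [3.141, 0.0, -0.103]
ft_force: [-6.6, 3.8, 19.9]
opening: 0.006
grip_force: 9.9
```

Emit:
move_arm(commands=[[[0,0,-0.05],0,-1],[[0,0,0],0,-1]])

```text
t: 33.6
eef_pos: [408.3, -333.8, 266.5]
tcp_rot: [3.141, -0.001, -0.103]
ft_force: [-9.9, 7.7, 37.6]
opening: 0.005
grip_force: 19.1
```

Emit:
move_arm(commands=[[[0,0,0.5],0,-1],[[0,0,0.5],0,-1],[[0.966,0.097,0],0,-1],[[0.966,0.097,0],0,-1],[[0.966,0.097,0],0,-1],[[0.966,0.097,0],0,-1],[[0.966,0.097,0],0,-1],[[0.966,0.097,0],0,-1],[[0.966,0.097,0],0,-1],[[0,0,0],0,-1],[[0,0,-0.3],0,-1],[[0,0,-0.3],0,-1],[[0,0,-0.1],0,-1],[[0,0,0],0,-1]])

```text
t: 34.77
eef_pos: [610.6, -314.2, 271.8]
tcp_rot: [-3.141, 0.001, -0.105]
ft_force: [0.0, 0.4, 0.1]
opening: 0.001
grip_force: 0.0
```

Emit:
move_arm(commands=[[[0,0,-0.1],0,-1],[[0,0,0],0,-1]])

```text
t: 34.93
eef_pos: [610.7, -314.4, 269.8]
tcp_rot: [-3.141, 0.001, -0.105]
ft_force: [-1.4, 1.2, 2.7]
opening: 0.005
grip_force: 1.7
```

Emit:
move_arm(commands=[[[0,0,-0.08],0,-1],[[0,0,0],0,-1]])

```text
t: 35.1
eef_pos: [610.7, -314.5, 267.7]
tcp_rot: [-3.142, 0.0, -0.105]
ft_force: [-3.2, 1.9, 5.9]
opening: 0.006
grip_force: 2.8
```

Emit:
move_arm(commands=[[[0,0,-0.08],0,-1],[[0,0,0],0,-1]])

```text
t: 35.27
eef_pos: [610.7, -314.4, 266.4]
tcp_rot: [3.141, -0.0, -0.105]
ft_force: [-4.6, 3.3, 13.8]
opening: -0.0
grip_force: 7.1
```

Emit:
move_arm(commands=[[[0,0,-0.06],0,-1],[[0,0,0],0,-1]])

```text
t: 35.43
eef_pos: [610.6, -314.3, 266.3]
tcp_rot: [3.141, -0.001, -0.105]
ft_force: [-8.8, 6.9, 28.2]
opening: 0.004
grip_force: 13.8
```

Emit:
move_arm(commands=[[[0,0,1],0,-1],[[0,0,1],0,0],[[0,0,1],0,0],[[0,0,1],0,0],[[-0.72,0.4,0],0,0],[[-0.72,0.4,0],0,0],[[-0.72,0.4,0],0,0],[[-0.72,0.4,0],0,0],[[-0.72,0.4,0],0,0],[[0,0,0],0,0],[[0,0,0],0,0]])

```text
t: 36.35
eef_pos: [502.5, -254.3, 383.7]
tcp_rot: [3.141, -0.0, -0.105]
ft_force: [-0.4, 0.5, -0.6]
opening: 0.498
grip_force: 0.0
```

```bash
python3 - <<'E'
from h import *
np.set_printoptions(suppress=True,precision=1)
st()
s=read_camera("side"); w=read_camera("wrist")
for r in cut_out("handle_grip",w)[:1]: print(r["confidence"],at_z(w,r["at"],116),rect(w,r["region"],116))
cv2.imwrite("pics/m.png",np.hstack([w["image"][40:280,120:400],cv2.resize(s["image"][250:330,140:270],(390,240),interpolation=2)])[:,:,::-1])
E
```

```text
{'t': 36.35, 'eef_pos': [502.54, -254.263, 383.667], 'tcp_rot': [3.141, -0.0, -0.105], 'ft_force': [-0.4, 0.547, -0.569], 'moment': [0.041, -0.006, -0.002], 'opening': 0.498, 'grip_force': 0.0}
0.57 [ 509.6 -257.5  116. ] (array([ 507.2, -257.7]), array([79.6, 46.1]), 0.304)
```

View pics/m.png

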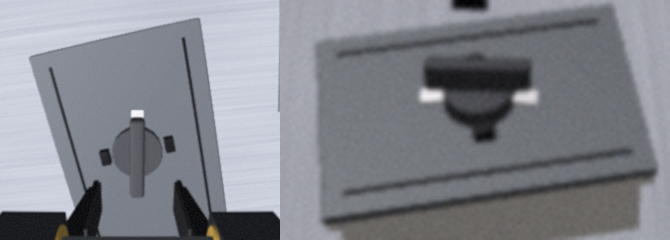

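The bar is in line with the tool at (137,150), and the lid lies flush with the flange hidden. I grip the bar.

Emit:
move_arm(commands=[[[0,0,-1],0,0],[[0,0,-1],0,0],[[0,0,-1],0,0],[[0,0,-0.25],0,0],[[0,0,0],0,0],[[0,0,0],0,-1],[[0,0,0],0,-1],[[0,0,0],0,-1],[[0,0,0],0,-1],[[0,0,0],0,-1],[[0,0,0],0,-1],[[0,0,0],0,-1],[[0,0,0],0,-1],[[0,0,0],0,-1]])

```text
t: 37.67
eef_pos: [503.4, -254.3, 286.0]
tcp_rot: [3.141, -0.0, -0.104]
ft_force: [0.4, 0.8, 3.5]
opening: 0.145
grip_force: 30.0
```

Emit:
move_arm(commands=[[[0,0,0],-0.5,-1],[[0,0,0],-0.7,-1],[[0,0,0],-0.7,-1],[[0,0,0],-0.7,-1],[[0,0,0],-0.7,-1],[[0,0,0],-0.7,-1]])

```text
t: 38.17
eef_pos: [503.4, -254.5, 286.0]
tcp_rot: [3.141, -0.001, -0.426]
ft_force: [-0.8, -2.0, 3.7]
opening: 0.143
grip_force: 30.0
```

```bash
python3 -c "
from h import *
st()"
```

```text
{'t': 38.167, 'eef_pos': [503.408, -254.542, 286.016], 'tcp_rot': [3.141, -0.001, -0.426], 'ft_force': [-0.782, -1.994, 3.725], 'moment': [-0.348, 0.214, 0.186], 'opening': 0.143, 'grip_force': 30.012}
```

Emit:
move_arm(commands=[[[0,0,0],-0.7,-1],[[0,0,0],-0.7,-1],[[0,0,0],-0.7,-1],[[0,0,0],-0.7,-1],[[0,0,0],-0.7,-1],[[0,0,0],-0.7,-1],[[0,0,0],-0.7,-1],[[0,0,0],-0.7,-1],[[0,0,0],-0.7,-1],[[0,0,0],-0.7,-1],[[0,0,0],-0.7,-1],[[0,0,0],-0.7,-1],[[0,0,0],0,-1]])

```text
t: 39.25
eef_pos: [503.2, -254.4, 286.0]
tcp_rot: [3.141, -0.0, -1.099]
ft_force: [-2.9, -1.1, 4.7]
opening: 0.145
grip_force: 30.0
```

```bash
python3 -c "
from h import *
st()"
```

```text
{'t': 39.25, 'eef_pos': [503.235, -254.43, 286.005], 'tcp_rot': [3.141, -0.0, -1.099], 'ft_force': [-2.901, -1.078, 4.686], 'moment': [-0.169, 0.469, -0.019], 'opening': 0.145, 'grip_force': 30.0}
```

Emit:
move_arm(commands=[[[0,0,0],-0.5,-1],[[0,0,0],-0.5,-1],[[0,0,0],0,-1]])

```text
t: 39.5
eef_pos: [503.2, -254.4, 286.0]
tcp_rot: [3.141, -0.0, -1.178]
ft_force: [-3.0, -2.1, 5.6]
opening: 0.145
grip_force: 30.0
```

```bash
python3 -c "
from h import *
st()"
```

```text
{'t': 39.5, 'eef_pos': [503.18, -254.431, 286.017], 'tcp_rot': [3.141, -0.0, -1.178], 'ft_force': [-3.041, -2.11, 5.642], 'moment': [-0.159, 0.563, 0.021], 'opening': 0.145, 'grip_force': 30.001}
```

Emit:
move_arm(commands=[[[0,0,0],-0.4,-1],[[0,0,0],-0.3,-1]])

```text
t: 39.67
eef_pos: [503.2, -254.4, 286.0]
tcp_rot: [3.141, -0.0, -1.233]
ft_force: [0.1, 0.9, 4.7]
opening: 0.144
grip_force: 30.1
```

```bash
python3 -c "
from h import *
st()"
```

```text
{'t': 39.667, 'eef_pos': [503.227, -254.372, 286.011], 'tcp_rot': [3.141, -0.0, -1.233], 'ft_force': [0.149, 0.858, 4.65], 'moment': [0.186, -0.008, 0.517], 'opening': 0.144, 'grip_force': 30.121}
```

The torque rose to 0.52 N m, so the handle is at its stop. I release, rise, and check.

Emit:
move_arm(commands=[[[0,0,0],0.2,-1],[[0,0,0],0,0],[[0,0,0],0,0],[[0,0,0],0,0],[[0,0,0],0,0],[[0,0,0],0,0],[[0,0,0],0,0],[[0,0,0.5],0,0],[[0,0,1],0,0],[[0,0,1],0,0],[[0,0,1],0,0],[[0,0,1],0,0],[[-0.5,0.8,0],0,0],[[-0.5,0.8,0],0,0],[[-0.5,1,0],0,0],[[0,1,0],0,0],[[0,1,0],0,0],[[0,1,0],0,0],[[0,0,0],0,0]])

```text
t: 41.25
eef_pos: [457.7, -82.8, 420.9]
tcp_rot: [-3.142, 0.001, -1.214]
ft_force: [-0.0, -0.6, -0.1]
opening: 0.499
grip_force: 0.0
```

```bash
python3 - <<'E'
from h import *
st()
s=read_camera("side"); t=read_camera("top")
cv2.imwrite("pics/n.png",np.hstack([cv2.resize(s["image"][250:330,140:270],(520,320),interpolation=2),cv2.resize(t["image"][190:285,325:410],(280,320),interpolation=2)])[:,:,::-1])
E
```

```text
{'t': 41.25, 'eef_pos': [457.712, -82.824, 420.948], 'tcp_rot': [-3.142, 0.001, -1.214], 'ft_force': [-0.036, -0.557, -0.134], 'moment': [0.117, -0.005, 0.008], 'opening': 0.499, 'grip_force': 0.0}
```

View pics/n.png

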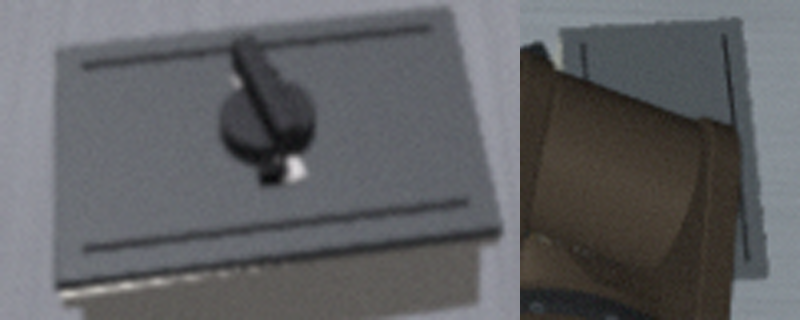

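The bar now stands across the lid. A thin strip of flange shows at the front left, (60,295) to (240,270), probably from a slight twist of the lid. I check the height of that corner by touch.

Emit:
move_arm(commands=[[[-0.2,-1,0],0,-1],[[-0.2,-1,0],0,-1],[[-0.2,-1,0],0,-1],[[-0.2,-1,0],0,-1],[[-0.2,-1,0],0,-1],[[-0.2,-1,0],0,-1],[[-0.2,-1,0],0,-1],[[-0.2,-1,0],0,-1],[[0,-0.37,-0.5],0,-1],[[0,0,-1],0,-1],[[0,0,-1],0,-1],[[0,0,-1],0,-1],[[0,0,-1],0,-1],[[0,0,-0.3],0,-1],[[0,0,-0.1],0,-1],[[0,0,0],0,-1],[[0,0,0],0,-1]])

```text
t: 42.77
eef_pos: [410.5, -338.0, 275.0]
tcp_rot: [-3.141, -0.002, -1.216]
ft_force: [-0.3, 0.7, 0.4]
opening: 0.006
grip_force: 0.0
```

Emit:
move_arm(commands=[[[0,0,-0.06],0,-1],[[0,0,0],0,-1]])

```text
t: 42.93
eef_pos: [410.4, -337.5, 273.0]
tcp_rot: [-3.141, -0.002, -1.216]
ft_force: [0.1, 0.3, -0.6]
opening: 0.006
grip_force: 0.0
```

Emit:
move_arm(commands=[[[0,0,-0.04],0,-1],[[0,0,0],0,-1]])

```text
t: 43.1
eef_pos: [410.4, -337.3, 271.1]
tcp_rot: [-3.141, -0.001, -1.216]
ft_force: [-0.9, -0.0, -0.3]
opening: 0.002
grip_force: 0.0
```

Emit:
move_arm(commands=[[[0,0,-0.07],0,-1],[[0,0,0],0,-1]])

```text
t: 43.27
eef_pos: [410.3, -337.3, 268.5]
tcp_rot: [3.141, 0.0, -1.216]
ft_force: [-0.6, -0.2, 0.4]
opening: 0.007
grip_force: 0.0
```

Emit:
move_arm(commands=[[[0,0,-0.05],0,-1],[[0,0,0],0,-1]])

```text
t: 43.43
eef_pos: [410.3, -337.4, 266.8]
tcp_rot: [3.141, 0.0, -1.216]
ft_force: [0.1, -0.4, -1.0]
opening: 0.004
grip_force: 0.0
```

Emit:
move_arm(commands=[[[0,0,-0.04],0,-1],[[0,0,0],0,-1]])

```text
t: 43.6
eef_pos: [410.4, -337.4, 266.4]
tcp_rot: [3.142, -0.0, -1.216]
ft_force: [-1.7, 1.4, 6.4]
opening: 0.006
grip_force: 3.5
```

This corner makes contact at the seated height, so the lid is flush there. I retreat and hand in.

Emit:
move_arm(commands=[[[0,0,1],0,-1],[[0,0,1],0,-1],[[0,0,1],0,-1],[[0,0,1],0,-1],[[0,0.8,0.5],0,-1],[[0,0.8,0],0,-1],[[0,0,0],0,-1],[[0,0,0],0,-1]])

```text
t: 44.27
eef_pos: [410.4, -288.7, 401.2]
tcp_rot: [-3.141, -0.001, -1.215]
ft_force: [-0.3, 0.6, 0.5]
opening: 0.001
grip_force: 0.0
```

```bash
python3 -c "
from h import *
st(); print(env.job_done())"
```

```text
{'t': 44.267, 'eef_pos': [410.359, -288.682, 401.248], 'tcp_rot': [-3.141, -0.001, -1.215], 'ft_force': [-0.309, 0.621, 0.524], 'moment': [0.109, -0.059, 0.021], 'opening': 0.001, 'grip_force': 0.0}
the job is handed in; nothing more can be done
None
```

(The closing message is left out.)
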